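Draw a batch of ceramic chips from the chute and charge the tumbler

TASK

Hold the steel scoop by its handle under the mouth of the chute and press its flat end gently against the spring paddle there, until the gate lifts and all six ceramic chips have slid into the scoop. Then tip all six chips into the bowl of the tumbler and set the empty scoop back on the bench, upright. Spill nothing, and leave the other things on the bench where they are.

Things in the scene. Friction and masses are not known exactly. Their poses are not given: they have to be found in the camera images.
- scoop: Steel scoop, 240 to 390 g: a trough 110 mm long (x), flat floor 36 mm wide; its two long sides flare at 35 degrees above level to open pouring lips at y = +-68, z = 38 mm. Upright end walls at x = +-55 mm, 45 mm high, 136 mm wide at the top. Origin: middle of the floor's underside; x points away from the handle, z up. To pour, roll it 65 degrees or more about x.
- scoop_grip (a point): Where to hold the scoop: a point on its dark wooden bar handle, in the middle of the bar's section, 60 mm from the trough (x = -115, z = 38 mm from the scoop's origin). The bar runs from x = -55 to -185 mm, 16 mm wide (y) and 20 mm high. At the start it points roughly at the robot.
- scoop_end (a point): Middle of the outer face of the scoop's flat end wall away from the handle (x = 55 mm from the scoop's origin): the face that presses the paddle.
- chute: The chute, fixed: an open steel channel, 44 mm wide inside, sloping 30 degrees down towards the robot to a lip 185 mm above the bench. Origin: on the bench under the middle of the lip; x level, pointing away from the robot along the chute; z up. Its foot lies behind x = 70 mm, its posts behind 140. Pressing the scoop on chute or paddle with more than 25 N damages it.
- chute_lip (a point): Middle of the chute's lip. A brass gate stands in it and reaches 6 mm below the lip. Linked to the paddle, it rises 1.5 mm for each mm pressed and drops when let go; chips pass once the paddle is pressed 14 to 20 mm. Six chips wait behind it.
- paddle_zone (a point): Fixed point under the lip, 140 mm up, 6 mm along chute x: middle of where the paddle may rest. The paddle is an upright aluminium plate 60 mm wide, 115 to 165 mm above the bench. It is clamped by hand along its rod, so its face rests at chute x = -14 to +26 mm: not measured, find it by touch. It yields along chute +x: about 6 N at first, 13 N after 20 mm, then a rigid stop.
- landing (a point): Fixed point 30 mm in front of the lip, 140 mm above the bench. The chips slide off at up to 0.7 m/s and land 0 to 70 mm in front of the lip, so the scoop must lie along the chute's x axis below. With its underside 118 mm above the bench it clears the gate and its end wall meets the paddle squarely.
- tumbler: The vibratory tumbler, fixed: a round grey base with an open black bowl on it, 230 mm across, rim 140 mm above the bench, inside 220 mm wide at the rim and 150 mm wide at the floor, which is 61 mm above the bench. Origin: on the bench, on the bowl's axis.
- bowl_rim (a point): Centre of the bowl's mouth, at rim height (140 mm).
- fish: Emerald glass fish, about 110 mm long, 45 mm high; a bystander. Origin: middle of its underside.
- stick: Dark boron carbide stick, 150 x 13 x 13 mm; a bystander. Origin: middle of its underside.
- funnel: Dented steel funnel standing on its 110 mm mouth, 100 mm high; a bystander. Origin: centre of its underside.
- drum: Cork sanding drum, 70 mm across and high; a bystander. Origin: centre of its underside.
- sprayjar: Capped jar, 60 mm across, 110 mm high; a bystander. Origin: centre of its underside.
- chip0: One of six alike smooth ceramic chips, 17 x 17 x 14 mm, 12 g, waiting two abreast on the chute. Origin: its centre.
- chip1: One of six alike smooth ceramic chips, 17 x 17 x 14 mm, 12 g, waiting two abreast on the chute. Origin: its centre.
- chip2: One of six alike smooth ceramic chips, 17 x 17 x 14 mm, 12 g, waiting two abreast on the chute. Origin: its centre.
- chip3: One of six alike smooth ceramic chips, 17 x 17 x 14 mm, 12 g, waiting two abreast on the chute. Origin: its centre.
- chip4: One of six alike smooth ceramic chips, 17 x 17 x 14 mm, 12 g, waiting two abreast on the chute. Origin: its centre.
- chip5: One of six alike smooth ceramic chips, 17 x 17 x 14 mm, 12 g, waiting two abreast on the chute. Origin: its centre.

How it is judged:
By the outcome, as a careful person would: the job done as asked, in the order asked, and still so for the second after the job is handed in, with the robot touching nothing.
It also fails if it takes over 64 s, if anything falls off the work surface, if the arm or the gripper's body presses on something with over 40 N, if the wrist force passes 120 N, or if a joint passes its speed limit or range.

ROBOT

A 6-joint arm with a two-finger parallel gripper is mounted at the origin on the work surface. World frame = base frame: x ahead of the robot, y to its left, z up, the work surface at z = 0. Lengths are in mm, angles in rad, forces in N, time in s.
With the tool pointing down it reaches from about 350 to 775 mm from the base axis. Payload 7.3 kg.
Tool frame: the origin (TCP) lies at the centre of the arm's flange, where the gripper is bolted on; the fingertips stand 178 mm ahead of it and the grasp point (between the pads) lies env.grip_depth ahead of it (env.grip_depth is the distance from the TCP to the grasp point, in mm); z points along the fingers, y is the line along which they close (so a half turn about z gives the same grasp; the last joint's range is limited). The gripper opens to 92 mm and grips with 3 to 60 N. Pads are 19 mm wide; open, the fingers measure 130 mm over their backs; the gripper's body (75 mm by 190 mm) begins 47 mm behind the grasp point.
Start: joints at [1.101, 0.342, 1.524, -0, 1.275, -0.146], TCP at [167.018, 497.728, 404.741] pointing down, gripper open.
Joint ranges: [-2.53, 2.53], [-0.77, 2.02], [0.04, 2.7], [-1, 4.14], [0.28, 2.66], [-3.11, 3.11]. Speed limits (rad/s): [2.57, 2.57, 3.14, 3.14, 3.14, 3.14].

INTERFACE

Orientations are given as a unit quaternion [w, x, y, z].
In Python, from workcell import status, optics, hand_in, env gives the robot as it stands.
- The arm moves only by the shell command python3 -m crank 'ROWS' [FORCE]. ROWS is JSON, a list of rows, each a list of 7 numbers: the shift along the tool's x, y, z as a fraction of full scale, then the turn, a rotation vector about the tool's x, y, z as a fraction of full scale, then the opening, from 0 (shut) to 1 (fully open). A call has exactly 10 rows; each row is the pose to reach, as a shift and turn from the pose commanded when the call began, along the tool's axes at that moment; what a row does not reach only later rows make up. Full scale, the value 1, is 1000 mm for a shift and 60 degrees for a turn. A row lasts 1/12 s, in which the tool goes at most 41.7 mm and 7.16 degrees, less where a joint would pass 70% of its speed; a pose out of reach is approached as far as the arm can. A call with a number of a shift or a turn outside -1 to 1 is refused whole. A call with a gripper value outside its range is refused whole. The fingers move at their own pace and stop on an object; FORCE is the grip in N (left out, the last holds). Time passes only in rows, so rows that repeat a pose let the fingers close, or fill a call up. It gives the time, the measured TCP pose, the force, the opening and the grip force at its end, in the units of the state.
- status.state(): the state, without advancing time (a new reading comes with each control period).
- optics.camera(name): name is "scene" or "top" or "wrist"; returns a dict with "image" (480x640x3 uint8, red, green, blue), "fx", "fy", "cx", "cy" (pixels), "D" ([k1, k2, p1, p2, k3] as OpenCV has them; the pictures are not rectified), "R" (3x3) and "t" (3): a world point X has camera coordinates R X + t. Camera axes: x right, y down, z forward; pixel columns grow to the right and rows downward; lengths in mm; the calibration is good to about 2 mm. A picture is of the moment at which its call begins. There is no depth.
- hand_in(): hands the job in; it is judged then, once.
Trained networks look in the newest picture that a camera, given by its name, has taken for a name from the list of things; names that differ only in an ending like _2 or _b are one class to them, and where a whole thing is asked for, a point or a joint stands for the part that bears it (a point fixed in the world has none). Each returns a list of dicts, best first, with "confidence" (0 to 1); they miss things now and then, are a little off and sometimes report something else, mostly with a low value. They report only what shows in the picture. A call takes as long as a camera call.
- optics.find_in(camera, label): "box" ([left, top, right, bottom] in pixels, round what is visible of it).
- optics.regions_of(camera, label): "mask" (480x640 bool, what is visible of it) and "box" ([left, top, right, bottom] in pixels, round what is visible of it).
- optics.mark_of(camera, label): "centre" ([column, row] in pixels: a listed point, or the origin of a listed thing).
The state is a dict: "time": time; "qpos": joint angles; "qd": joint speeds; "effort": joint torques, N m; "tool_pos": TCP position; "orientation": TCP orientation; "wrist_force": force on the tool from outside, world axes, zero at the start; "moment": the same for the moment, N m; "gripper_width": opening from 0.0 (shut) to 1.0 (fully open); "grasp_force": force on a finger pad.
Only numpy, scipy, OpenCV 4.12 (cv2) and the standard library are available. Lean on these libraries where they do the work, as an engineer would, in place of code of your own. Each camera call takes 0.05 s, during which the arm holds its last target. There are 200 camera calls.

## Working session

There is one attempt and no reset: what is moved stays moved. The work goes in short steps, Python scripts to look and compute and a shell command to move; the robot and the scene stay as the last step left them, time stands still between calls to the robot, and variables do not carry over. Pictures are saved under pics/ and viewed, at most 13 in all, crops included, and the job is handed in when it is done.

```bash
ls; mkdir -p pics; cat > h.py <<'E'
import numpy as np, cv2, json
from scipy.spatial.transform import Rotation as Ro
from workcell import status, optics, hand_in, env
def ray(c,px):
    K=np.array([[c['fx'],0,c['cx']],[0,c['fy'],c['cy']],[0,0,1.]])
    u=cv2.undistortPoints(np.array([[px]],float),K,np.array(c['D'],float))[0,0]
    R=np.array(c['R']);t=np.array(c['t'])
    return -R.T@t, R.T@np.array([u[0],u[1],1.])
def at_z(c,px,z):
    o,d=ray(c,px); return o+d*(z-o[2])/d[2]
def proj(c,X):
    K=np.array([[c['fx'],0,c['cx']],[0,c['fy'],c['cy']],[0,0,1.]])
    R=np.array(c['R']);t=np.array(c['t'],float)
    return cv2.projectPoints(np.atleast_2d(np.array(X,float)),cv2.Rodrigues(R)[0],t,K,np.array(c['D'],float))[0][:,0]
def tri(obs):
    A=np.zeros((3,3));b=np.zeros(3)
    for c,p in obs:
        o,d=ray(c,p);d/=np.linalg.norm(d);P=np.eye(3)-np.outer(d,d);A+=P;b+=P@o
    X=np.linalg.solve(A,b); return X,[np.linalg.norm(proj(c,X)[0]-p) for c,p in obs]
def tool():
    s=status.state(); q=s['orientation']
    return np.array(s['tool_pos']),Ro.from_quat([q[1],q[2],q[3],q[0]])
E
python3 - <<'E'
from h import *
np.set_printoptions(precision=1,suppress=True)
print(env.grip_depth,status.state())
C={}
for n in('scene','top'):
    C[n]=optics.camera(n); cv2.imwrite(f'pics/{n}0.png',C[n]['image'][:,:,::-1])
    print(n,-np.array(C[n]['R']).T@np.array(C[n]['t']),C[n]['fx'])
for l in['scoop','scoop_grip','scoop_end','chute','chute_lip','paddle_zone','landing','tumbler','bowl_rim','fish','stick','funnel','drum','sprayjar']:
    obs=[]
    for n in C:
        m=optics.mark_of(n,l)
        if m:
            obs.append((C[n],m[0]['centre'])); print(l,n,np.round(m[0]['centre'],1),round(m[0]['confidence'],2),at_z(C[n],m[0]['centre'],0))
    if len(obs)==2: print('   tri',*tri(obs))
E
```

```text
pics
159.20000000000002 {'time': 0.0, 'qpos': array([ 1.1,  0.3,  1.5, -0. ,  1.3, -0.1]), 'qd': array([ 0., -0.,  0.,  0.,  0.,  0.]), 'effort': array([ -0. , -43.1, -24.4,   0.1,   0.1,  -0. ]), 'tool_pos': array([167. , 497.6, 404. ]), 'orientation': array([-0. ,  0.2,  1. , -0. ]), 'wrist_force': array([-0.1,  0. , -0.5]), 'moment': array([ 0.,  0., -0.]), 'grasp_force': 0.0, 'gripper_width': 0.9995172733491426}
scene [1149.8  703.5 1000.6] 439.8134879898624
top [ 402.1   39.  1274.4] 454.04553930779934
scoop scene [321.1 270.4] 0.56 [588.8  10.8   0. ]
scoop top [333.3 248.1] 0.83 [598.    1.5   0. ]
   tri [593.4   6.3   1.1] [np.float64(2.1309671235423946), np.float64(2.2843328212515015)]
scoop_grip scene [352.2 250. ] 0.87 [457.9   7.7   0. ]
scoop_grip top [323.8 290.3] 0.84 [477.8  25.3   0. ]
   tri [476.1  25.7  26.1] [np.float64(0.06645414424611375), np.float64(0.07509191874150377)]
scoop_end scene [301.8 272.9] 0.9 [639.9 -19.    0. ]
scoop_end top [336.4 228.9] 0.69 [653.8  -6.1   0. ]
   tri [649.9  -5.2  19.3] [np.float64(0.06542376779605309), np.float64(0.0688419605
[... 1160 characters left out ...]
3.4 -449.7    0. ]
   tri [ 472.  -511.4 -124.5] [np.float64(4.725970215770305), np.float64(6.004735810191755)]
funnel scene [311.1 323.9] 0.67 [734.  143.6   0. ]
funnel top [285.6 198.8] 0.58 [738.3 142.8   0. ]
   tri [736.3 143.8   2.9] [np.float64(0.6317477971392389), np.float64(0.5952613658358855)]
drum scene [474.2 366.7] 0.76 [500.6 510.2   0. ]
drum top [153.9 283.3] 0.79 [482.3 507.    0. ]
   tri [485.9 509.8 -17.6] [np.float64(1.746753102637053), np.float64(1.5366214231517656)]
sprayjar scene [233.4 200.6] 0.47 [ 616.1 -449.    -0. ]
sprayjar top [484.5 246.9] 0.6 [ 613.8 -435.9    0. ]
   tri [ 616.6 -437.6    5.5] [np.float64(1.4107464957552263), np.float64(1.7241270879150212)]
```

View pics/scene0.png

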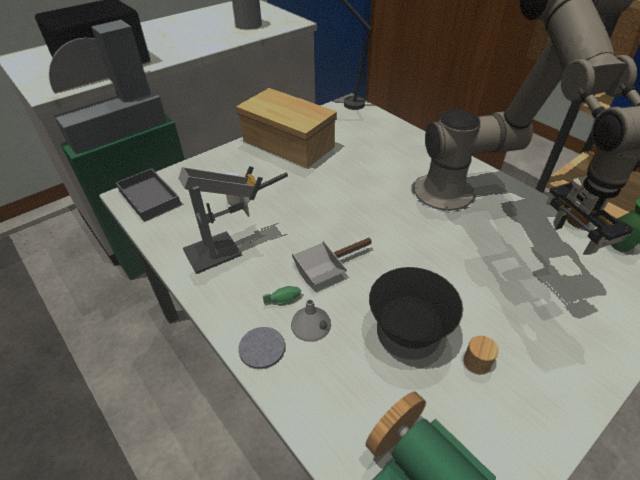

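View pics/top0.png

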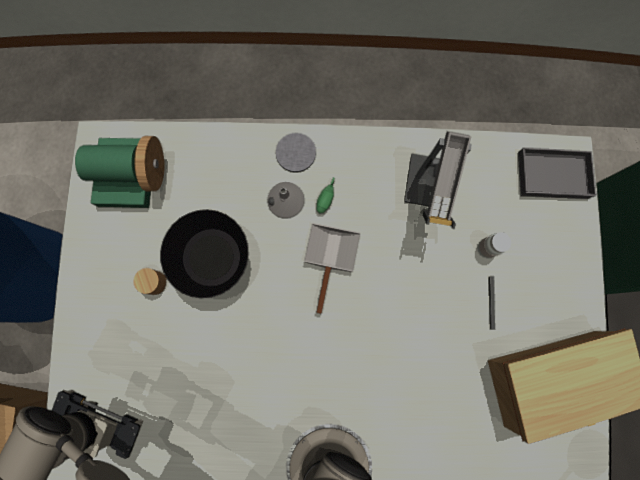

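The scene view shows the scoop at about (320,265), with its handle toward the robot at (370,242). The chute lip is at (244,190) and the bowl at (415,300). The top view shows the scoop at (332,248), the chute channel running from (440,222) to (458,135), and the stick at (491,302). The chute's direction still has to be measured.

```bash
python3 - <<'E'
import cv2,numpy as np
t=cv2.imread('pics/top0.png');s=cv2.imread('pics/scene0.png')
a=cv2.resize(t[120:270,390:490],(400,600),interpolation=cv2.INTER_CUBIC)
b=cv2.resize(s[155:275,175:295],(400,400),interpolation=cv2.INTER_CUBIC)
c=cv2.resize(t[215:325,290:370],(145,200))
o=np.zeros((600,800,3),np.uint8);o[:,:400]=a;o[:400,400:]=b;o[400:,400:545]=c
cv2.imwrite('pics/crop1.png',o)
from workcell import env; print([x for x in dir(env) if x[0]!='_'])
E
```

```text
['IKError', 'grip_depth']
```

View pics/crop1.png

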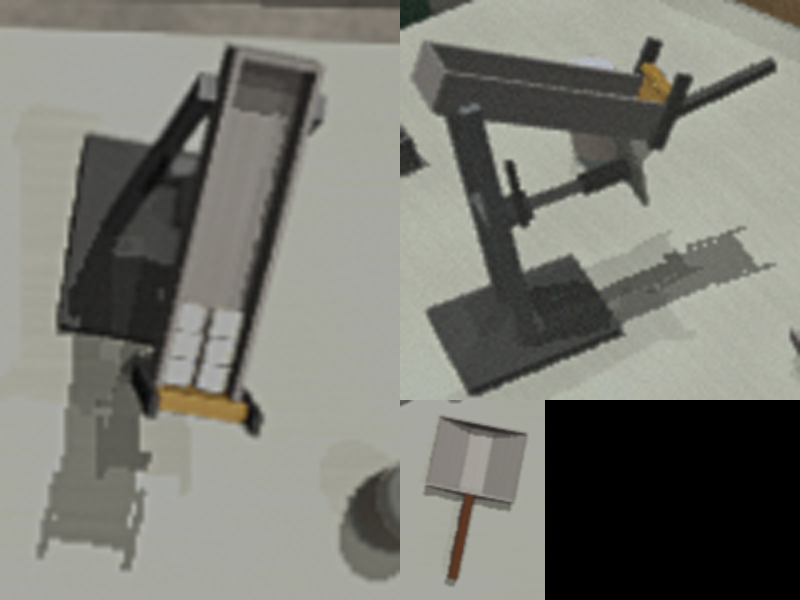

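```bash
python3 - <<'E'
from h import *
np.set_printoptions(precision=1,suppress=True)
C={n:optics.camera(n) for n in('scene','top')}
T=lambda u,v:(390+u/4-.4,120+v/4-.4); S=lambda u,v:(175+(u-400)/3.333-.35,155+v/3.333-.35)
def dirn(a,b): d=b-a; return np.degrees(np.arctan2(d[1],d[0])),np.linalg.norm(d)
for nm,c,a,b in [('footL top','top',T(60,328),T(87,133)),('foot near edge','top',T(160,343),T(60,328)),('footL scene','scene',S(622,332),S(472,392)),('foot front scene','scene',S(622,332),S(575,257))]:
    A=at_z(C[c],a,8);B=at_z(C[c],b,8); print(nm,A,B,dirn(A,B))
A=at_z(C['top'],T(158,412),181);B=at_z(C['top'],T(247,418),181);print('gate',A,B,dirn(B,A))
# channel edges: plane normals from both cams
def pn(c,a,b): return np.cross(ray(C[c],a)[1],ray(C[c],b)[1])
nt=pn('top',T(160,380),T(228,48)); nt2=pn('top',T(240,395),T(322,65))
ns=pn('scene',S(663,105),S(440,70))
for n in(nt,nt2):
    for el in(30,):
        # direction with elevation 30 within top plane
        for y in np.arange(-40,20,.1):
            d=[np.cos(np.radians(y))*.866,np.sin(np.radians(y))*.866,.5]
            if abs(n@d)/np.linalg.norm(n)<.001: print('chan yaw',y); break
l,r,g=[ (lambda: None)]*3
# scoop mask pca for yaw, top
m=optics.regions_of('top','scoop')
print(len(m),m[0]['box'])
for cam,z in(('top',38),):
    for p in optics.mark_of(cam,'scoop_grip')[:1],: print(p[0]['centre'],at_z(C[cam],p[0]['centre'],38))
    q=optics.mark_of(cam,'scoop_end')[0]['centre'];print(at_z(C[cam],q,22),at_z(C[cam],optics.mark_of(cam,'scoop')[0]['centre'],2))
print(at_z(C['scene'],optics.mark_of('scene','scoop_grip')[0]['centre'],38))
# handle from red pixels
im=C['top']['image'].astype(int); k=(im[...,0]-im[...,2]>35); k[:260]=0;k[320:]=0;k[:,:300]=0;k[:,345:]=0
v,u=np.nonzero(k); P=np.array([at_z(C['top'],(a,b),48)[:2] for a,b in zip(u,v)]);c0=P.mean(0);w=np.linalg.svd(P-c0)[2][0];w*=np.sign(w[0])
print('handle',c0,w,np.degrees(np.arctan2(w[1],w[0])),(P-c0)@w.__class__(w) if 0 else [((P-c0)@w).min(),((P-c0)@w).max()])
E
```

```text
footL top [ 738.5 -201.2    8. ] [ 887.9 -222.5    8. ] (np.float64(-8.122790136220976), np.float64(150.98275246349652))
foot near edge [ 729.8 -274.2    8. ] [ 738.5 -201.2    8. ] (np.float64(83.18411205627662), np.float64(73.4962857923797))
footL scene [ 741.2 -196.4    8. ] [ 885.2 -219.7    8. ] (np.float64(-9.178543423373746), np.float64(145.82179367193254))
foot front scene [ 741.2 -196.4    8. ] [ 721.5 -313.9    8. ] (np.float64(-99.53584076368833), np.float64(119.13071867106683))
gate [ 640.9 -229.5  181. ] [ 638.8 -285.6  181. ] (np.float64(87.92086643873405), np.float64(56.18243909515857))
chan yaw -6.19999999999952
chan yaw -7.899999999999544
1 [304.7, 224.9, 360.7, 312.1]
[328.3, 289.1] [479.1  13.6  38. ]
[647.6  -9.   22. ] [591.   6.   2.]
[487.2  23.8  38. ]
handle [476.4  27.4] [ 1.  -0.2] -10.064918810488363 [np.float64(-61.58555243940682), np.float64(63.558373959111215)]
```

```bash
cat >> h.py <<'E'
def goal(P,R,frac=1):
    p,r=tool(); 
    print('shift',np.round(r.inv().apply(np.array(P)-p)/1000,4),'turn',np.round((r.inv()*R).as_rotvec(degrees=True)/60,4))
def down(yaw,roll=0,flip=False):
    # scoop frame yaw/roll (deg); tool z=-scoop z, tool y=+scoop y (flip: -y)
    S=Ro.from_euler('z',yaw,degrees=True)*Ro.from_euler('x',roll,degrees=True)
    M=np.array([[-1,0,0],[0,1,0],[0,0,-1.]]).T if not flip else np.array([[1,0,0],[0,-1,0],[0,0,-1.]]).T
    return S*Ro.from_matrix(M)
def log():
    s=status.state(); json.dump([list(map(float,s[k])) for k in('qpos','tool_pos','orientation')],open('log.jsonl','a'));open('log.jsonl','a').write('\n')
E
python3 - <<'E'
from h import *
log()
p,r=tool();print(p,r.as_matrix())
for f in(0,1): goal([496.1,23.9,300],down(-10,0,f),f)
E
```

```text
[167.01783957 497.72435507 404.73600447] [[-9.48035728e-01  3.18163883e-01  4.32313320e-05]
 [ 3.18163886e-01  9.48035726e-01  5.68609574e-05]
 [-2.28937442e-05  6.76608677e-05 -9.99999997e-01]]
shift [-0.4627 -0.3445  0.1047] turn [ 1.000e-04  0.000e+00 -1.425e-01]
shift [-0.4627 -0.3445  0.1047] turn [ 0.0000e+00 -1.0000e-04  2.8575e+00]
```

```bash
python3 -m crank '[[-0.02,-0.015,0.004,0,0,-0.01,1],[-0.05,-0.037,0.011,0,0,-0.02,1],[-0.08,-0.06,0.018,0,0,-0.03,1],[-0.11,-0.082,0.025,0,0,-0.04,1],[-0.14,-0.104,0.032,0,0,-0.05,1],[-0.17,-0.127,0.038,0,0,-0.06,1],[-0.2,-0.149,0.045,0,0,-0.07,1],[-0.23,-0.171,0.052,0,0,-0.08,1],[-0.26,-0.194,0.059,0,0,-0.09,1],[-0.29,-0.216,0.066,0,0,-0.1,1]]' 60
python3 -c "
from h import *;log();goal([496.1,23.9,300],down(-10));print(status.state()['qpos'])"
```

```text
time: 2.68
tool_pos: [373.9, 199.0, 338.7]
orientation: [0.0, 0.109, 0.994, 0.0]
wrist_force: [0.4, 0.1, -0.4]
gripper_width: 1.004
grasp_force: 0.0
shift [-0.1572 -0.1445  0.0387] turn [ 0.0005  0.0007 -0.0419]
[ 3.07682327e-01  2.31569318e-01  1.88513310e+00  1.06325755e-04
  1.02406130e+00 -1.04471963e+00]
```

```bash
python3 -m crank '[[-0.03,-0.028,0.007,0,0,-0.01,1],[-0.06,-0.055,0.015,0,0,-0.02,1],[-0.09,-0.083,0.022,0,0,-0.03,1],[-0.12,-0.11,0.03,0,0,-0.04,1],[-0.145,-0.134,0.036,0,0,-0.042,1],[-0.157,-0.1445,0.0385,0,0,-0.042,1],[-0.157,-0.1445,0.0385,0,0,-0.042,1],[-0.157,-0.1445,0.0385,0,0,-0.042,1],[-0.157,-0.1445,0.0385,0,0,-0.042,1],[-0.157,-0.1445,0.0385,0,0,-0.042,1]]'
python3 - <<'E'
from h import *
log();print(status.state()['qpos'])
c=optics.camera('wrist');cv2.imwrite('pics/w1.png',c['image'][:,:,::-1])
p,r=tool(); g=p+r.apply([0,0,env.grip_depth+102]);print(proj(c,g), -np.array(c['R']).T@c['t'])
S=np.array([[594.6,6.4,0]]);d=Ro.from_euler('z',-10,degrees=True)
pts=[[-185,8,48],[-185,-8,48],[-55,8,48],[-55,-8,48],[-100,0,48],[55,68,45],[55,-68,45],[-55,68,45],[-55,-68,45],[0,0,2]]
print(np.round(proj(c,d.apply(pts)+S)))
im=c['image'].copy()
for q in proj(c,d.apply(pts)+S): cv2.circle(im,tuple(int(v) for v in q),3,(0,255,0),-1)
cv2.imwrite('pics/w1.png',im[:,:,::-1])
goal([496.1,23.9,197],down(-10))
E
```

```text
time: 3.52
tool_pos: [494.3, 26.9, 300.6]
orientation: [-0.0, 0.087, 0.996, 0.0]
wrist_force: [-0.5, 0.8, -0.3]
gripper_width: 1.001
grasp_force: 0.0
[-1.00639488e-01  4.02065219e-01  1.75271901e+00  4.43139552e-04
  9.86939778e-01 -1.49831112e+00]
[[320.3891235  250.97698337]] [416.22598129  40.38115946 280.99876893]
[[330. 111.]
 [301. 111.]
 [328. 326.]
 [303. 326.]
 [316. 259.]
 [410. 460.]
 [222. 460.]
 [421. 323.]
 [210. 323.]
 [317. 360.]]
shift [-0.0022 -0.0027  0.1036] turn [0.0003 0.0002 0.0014]
```

View pics/w1.png

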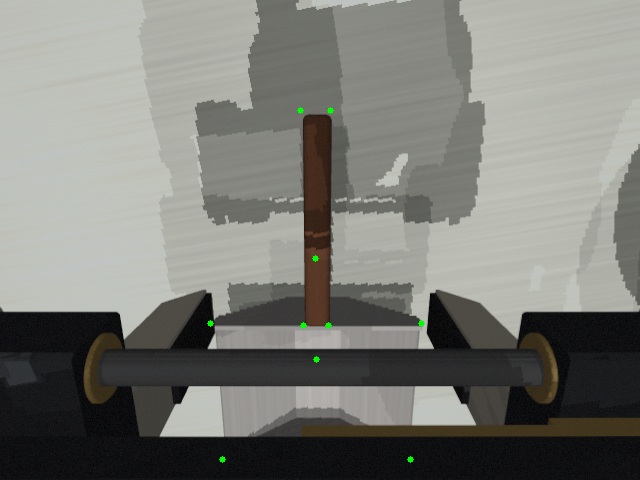

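The wrist view shows the handle running from (317,115) to (317,325), within about 1 mm of the model. I'll descend and grip.

```bash
python3 -m crank '[[-0.001,-0.001,0.03,0,0,0,1],[-0.002,-0.002,0.06,0,0,0,1],[-0.002,-0.0027,0.085,0,0,0,1],[-0.002,-0.0027,0.1,0,0,0,1],[-0.002,-0.0027,0.1036,0,0,0,1],[-0.002,-0.0027,0.1036,0,0,0,1],[-0.002,-0.0027,0.1036,0,0,0,0],[-0.002,-0.0027,0.1036,0,0,0,0],[-0.002,-0.0027,0.1036,0,0,0,0],[-0.002,-0.0027,0.1036,0,0,0,0]]' 60
python3 -m crank '[[0,0,0,0,0,0,0],[0,0,0,0,0,0,0],[0,0,0,0,0,0,0],[0,0,0,0,0,0,0],[0,0,0,0,0,0,0],[0,0,-0.005,0,0,0,0],[0,0,-0.02,0,0,0,0],[0,0,-0.04,0,0,0,0],[0,0,-0.06,0,0,0,0],[0,0,-0.06,0,0,0,0]]'
cat > fk.py <<'E'
from h import *
from scipy.optimize import least_squares
D=[json.loads(l) for l in open('log.jsonl')]
def rot(q,s): 
    return [Ro.from_euler('z',q[0]),Ro.from_euler('y',q[1]),Ro.from_euler('y',q[2]),Ro.from_euler('z',s[0]*q[3]),Ro.from_euler('y',q[4]),Ro.from_euler('z',s[1]*q[5])]
def fk(q,x,s=(1,1)):
    R=rot(q,s); h,a1,L1,L2,off,T,lat=x
    A=R[0]*R[1];B=A*R[2];W=B*R[3]*R[4]*R[5]
    p=R[0].apply([a1,lat,h])+A.apply([0,0,L1])+B.apply([0,0,L2])+(B*R[3]*R[4]).apply([off,0,T])
    return p,W
E
python3 - <<'E'
from fk import *
log()
for l in D:
    w,x,y,z=l[2]; Rm=Ro.from_quat([x,y,z,w])
    for s in((1,1),(1,-1)):
        print(s,(fk(l[0],[0]*7,s)[1].inv()*Rm).as_rotvec(degrees=True).round(1))
def res(x):
    return np.concatenate([fk(l[0],[x[0],x[1],x[2],x[3],0,x[4],x[5]])[0]-l[1] for l in D])
r=least_squares(res,[300,0,400,400,150,76]);print(r.x.round(1),np.abs(r.fun).max())
s=status.state();print(s['moment'],s['wrist_force'])
E
```

```text
time: 4.4
tool_pos: [496.8, 22.6, 197.6]
orientation: [0.001, 0.087, 0.996, 0.0]
wrist_force: [-0.3, 0.3, 0.7]
gripper_width: 0.761
grasp_force: 0.0
time: 5.23
tool_pos: [497.6, 22.5, 260.2]
orientation: [0.003, 0.087, 0.996, -0.0]
wrist_force: [1.7, 0.1, 0.1]
gripper_width: 0.039
grasp_force: 0.0
(1, 1) [-0.  0. 90.]
(1, -1) [-0.   0.  73.3]
(1, 1) [-0. -0. 90.]
(1, -1) [ -0.   -0.  -29.7]
(1, 1) [-0. -0. 90.]
(1, -1) [ -0.    0.  -81.7]
[-7.6432e+03 -5.2000e+00  4.6680e+02  3.7810e+02 -7.7215e+03  7.7600e+01] 5.558899899701828
[0.01615509 0.00100271 0.00890047] [1.66966208 0.10462983 0.14183001]
```

The fingers close more slowly than I allowed for, so the lift started too early and missed the handle. I'll reopen and check the scoop's position.

```bash
python3 -m crank '[[0,0,-0.01,0,0,0,1],[0,0,-0.03,0,0,0,1],[0,0,-0.04,0,0,0,1],[0,0,-0.04,0,0,0,1],[0,0,-0.04,0,0,0,1],[0,0,-0.04,0,0,0,1],[0,0,-0.04,0,0,0,1],[0,0,-0.04,0,0,0,1],[0,0,-0.04,0,0,0,1],[0,0,-0.04,0,0,0,1]]'
python3 - <<'E'
from h import *
log()
c=optics.camera('wrist')
S=np.array([[594.6,6.4,0]]);d=Ro.from_euler('z',-10,degrees=True)
pts=[[-185,8,48],[-185,-8,48],[-55,8,48],[-55,-8,48],[-100,0,48],[-55,68,45],[-55,-68,45]]
im=c['image'].copy()
for q in proj(c,d.apply(pts)+S): cv2.circle(im,tuple(int(v) for v in q),3,(0,255,0),-1)
cv2.imwrite('pics/w2.png',im[:,:,::-1])
goal([496.1,23.9,197],down(-10))
E
```

```text
time: 6.07
tool_pos: [496.5, 22.5, 296.2]
orientation: [-0.0, 0.087, 0.996, 0.0]
wrist_force: [0.3, 0.5, -0.2]
gripper_width: 0.711
grasp_force: 0.0
shift [0.0006 0.0013 0.0993] turn [ 0.0001 -0.0005 -0.0005]
```

View pics/w2.png

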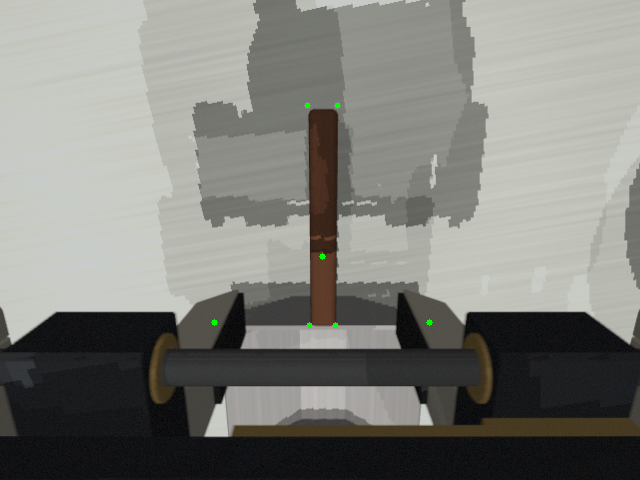

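The scoop hasn't moved: the handle is still at columns 309–337, matching the model. I'll descend again and this time close fully before lifting.

```bash
python3 -m crank '[[0,0,0.03,0,0,0,0.6],[0,0.001,0.06,0,0,0,0.6],[0,0.001,0.085,0,0,0,0.6],[0,0.001,0.098,0,0,0,0.5],[0,0.001,0.0993,0,0,0,0.4],[0,0.001,0.0993,0,0,0,0],[0,0.001,0.0993,0,0,0,0],[0,0.001,0.0993,0,0,0,0],[0,0.001,0.0993,0,0,0,0],[0,0.001,0.0993,0,0,0,0]]' 60
python3 -m crank '[[0,0,0,0,0,0,0],[0,0,0,0,0,0,0],[0,0,0,0,0,0,0],[0,0,0,0,0,0,0],[0,0,0,0,0,0,0],[0,0,0,0,0,0,0],[0,0,0,0,0,0,0],[0,0,0,0,0,0,0],[0,0,0,0,0,0,0],[0,0,0,0,0,0,0]]'
```

```text
time: 6.95
tool_pos: [497.1, 23.6, 198.3]
orientation: [0.001, 0.087, 0.996, 0.0]
wrist_force: [-0.9, 1.3, 3.5]
gripper_width: 0.172
grasp_force: 60.0
time: 7.78
tool_pos: [497.0, 23.6, 198.2]
orientation: [0.001, 0.087, 0.996, 0.0]
wrist_force: [-0.5, 0.9, 6.9]
gripper_width: 0.167
grasp_force: 60.0
```

```bash
python3 -m crank '[[0,0,-0.005,0,0,0,0],[0,0,-0.015,0,0,0,0],[0,0,-0.03,0,0,0,0],[0,0,-0.05,0,0,0,0],[0,0,-0.07,0,0,0,0],[0,0,-0.09,0,0,0,0],[0,0,-0.105,0,0,0,0],[0,0,-0.115,0,0,0,0],[0,0,-0.118,0,0,0,0],[0,0,-0.118,0,0,0,0]]'
python3 - <<'E'
from h import *
log()
lip=np.array([666,-246]);d=np.array([np.cos(np.radians(-8.5)),np.sin(np.radians(-8.5))])
P=lip-214*d; goal([P[0],P[1],316.2],down(-8.5))
C={}
obs={}
for n in('scene','top'):
    C[n]=optics.camera(n)
    for l in('scoop_end','scoop'): 
        m=optics.mark_of(n,l)
        if m: obs.setdefault(l,[]).append((C[n],m[0]['centre']))
for l in obs: 
    if len(obs[l])==2: print(l,*tri(obs[l]))
p,r=tool();print(p,p+[98.9*.985,-98.9*.174,-198.2])
print(status.state()['moment'])
E
```

```text
time: 8.62
tool_pos: [496.6, 23.5, 316.1]
orientation: [0.0, 0.087, 0.996, 0.0]
wrist_force: [0.3, -0.8, -3.7]
gripper_width: 0.17
grasp_force: 60.0
shift [ 1.000e-04 -2.416e-01 -1.000e-04] turn [ 0.0001  0.0009 -0.0256]
scoop_end [647.25595272  -7.37392763 135.8740933 ] [np.float64(0.6867789190348575), np.float64(0.7454382419218865)]
scoop [591.54252624   7.08950649 123.53624463] [np.float64(0.44362521040898634), np.float64(0.49108677536677703)]
[496.55619222  23.49718637 314.52123311] [593.97269222   6.28858637 116.32123311]
[ 0.05654677  0.23764287 -0.03298343]
```

```bash
python3 -m crank '[[0,-0.01,0,0,0,0,0],[0,-0.03,0,0,0,0,0],[0,-0.06,0,0,0,-0.005,0],[0,-0.095,0,0,0,-0.01,0],[0,-0.13,0,0,0,-0.015,0],[0,-0.165,0,0,0,-0.02,0],[0,-0.195,0,0,0,-0.0256,0],[0,-0.22,0,0,0,-0.0256,0],[0,-0.235,0,0,0,-0.0256,0],[0,-0.2416,0,0,0,-0.0256,0]]'
python3 - <<'E'
from h import *
log()
np.set_printoptions(precision=1,suppress=True)
C={};obs={}
for n in('scene','top'):
    C[n]=optics.camera(n)
    for l in('scoop_end','scoop','chute_lip','paddle_zone'): 
        m=optics.mark_of(n,l)
        if m: obs.setdefault(l,[]).append((C[n],m[0]['centre']))
for l in obs: 
    if len(obs[l])==2: print(l,*tri(obs[l]))
p,r=tool();print(p,p+r.apply([-98.9,0,198.2]), status.state()['qpos'],status.state()['wrist_force'])
t=C['top']['image'][130:280,380:500];s=C['scene']['image'][140:260,190:310]
o=np.hstack([cv2.resize(t,(400,500),interpolation=2),cv2.resize(s,(400,500),interpolation=2)]) if 0 else np.hstack([cv2.resize(t,(400,500)),cv2.resize(s,(400,400))[:, :] if 0 else cv2.resize(C['scene']['image'][140:290,190:310],(400,500))])
cv2.imwrite('pics/p3.png',o[:,:,::-1])
E
```

```text
time: 9.75
tool_pos: [453.8, -217.1, 315.0]
orientation: [-0.0, 0.075, 0.997, -0.0]
wrist_force: [-0.2, -0.6, -3.8]
gripper_width: 0.171
grasp_force: 60.0
scoop_end [ 605.1 -239.7  136.4] [np.float64(0.29002791621720697), np.float64(0.3506325672725371)]
scoop [ 549.5 -229.9  108.1] [np.float64(0.20476224226163878), np.float64(0.2512527090092157)]
paddle_zone [ 668.1 -262.   123. ] [np.float64(0.017639909699404228), np.float64(0.020710031957127503)]
[ 454.8 -213.7  315.4] [ 552.7 -228.1  117.2] [-0.6  0.4  1.7  0.   1.  -2. ] [ 0.   0.3 -3. ]
```

View pics/p3.png

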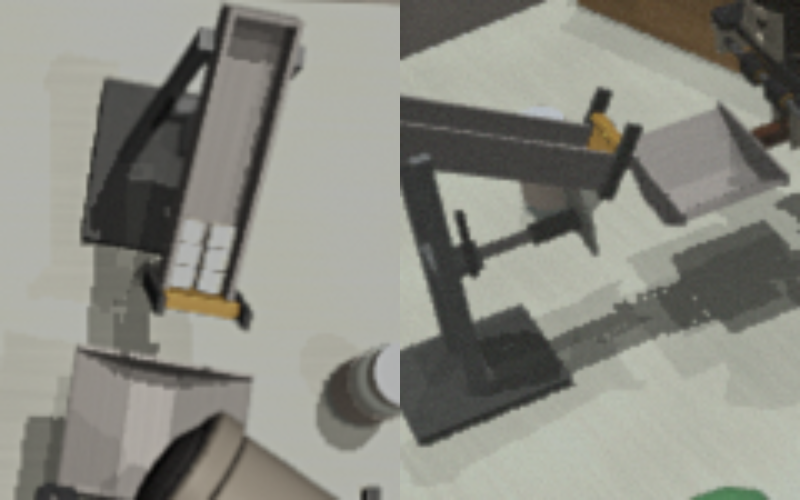

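```bash
python3 - <<'E'
from h import *
np.set_printoptions(precision=1,suppress=True)
c=optics.camera('top')
T=lambda u,v:(380+u/3.333-.35,130+v/3.333-.35)
print('scoop wall',at_z(c,T(78,350),163),at_z(c,T(250,380),163))
for z in(185,195,205): print(z,'gate',at_z(c,T(165,290),z),at_z(c,T(241,304),z))
# chips centerline at chute floor: row k; chips front row at z~185+; width
print('chips front',at_z(c,T(184,285),200),at_z(c,T(213,288),200),'third row',at_z(c,T(189,230),218),at_z(c,T(218,234),218))
m=optics.mark_of('top','chute_lip');print([(x['centre'],x['confidence']) for x in m]); print(at_z(c,m[0]['centre'],185) if m else 0)
s=optics.camera('scene');m=optics.mark_of('scene','chute_lip');print(m); print(at_z(s,m[0]['centre'],185) if m else 0)
for n,k in(('top',c),('scene',s)):
    m=optics.mark_of(n,'paddle_zone'); print(n,[at_z(k,x['centre'],140) for x in m])
    for i in range(6):
        pass
    b=optics.mark_of(n,'chip0'); print([(at_z(k,x['centre'],200)) for x in b])
E
```

```text
scoop wall [ 611.9 -167.5  163. ] [ 592.8 -298.3  163. ]
185 gate [ 655.1 -228.8  185. ] [ 646.2 -286.1  185. ]
195 gate [ 652.7 -226.4  195. ] [ 644.  -283.2  195. ]
205 gate [ 650.4 -223.9  205. ] [ 641.8 -280.2  205. ]
chips front [ 655.8 -239.3  200. ] [ 654.2 -261.   200. ] third row [ 692.7 -239.1  218. ] [ 690.4 -260.5  218. ]
[([438.2, 213.0], 0.64), ([327.7, 200.3], 0.46)]
[ 665.1 -251.8  185. ]
[{'centre': [244.5, 191.8], 'confidence': 0.58}, {'centre': [475.6, 362.0], 'confidence': 0.21}]
[ 667.6 -250.2  185. ]
top [array([ 663.2, -252. ,  140. ])]
[array([ 661.2, -231.8,  200. ]), array([ 676.8, -253.5,  200. ]), array([ 702. , -270.4,  200. ]), array([ 658.2, -254.2,  200. ]), array([ 677.6, -240.3,  200. ]), array([ 697. , -243.2,  200. ])]
scene [array([ 667.2, -252.7,  140. ])]
[]
```

```bash
python3 -m crank '[[-0.004,-0.001,0,0,0,0,0],[-0.01,-0.003,0,0,0,0,0],[-0.016,-0.005,0,0,0,0,0],[-0.022,-0.007,0,0,0,0,0],[-0.027,-0.009,0,0,0,0,0],[-0.031,-0.009,0,0,0,0,0],[-0.034,-0.009,0,0,0,0,0],[-0.036,-0.009,0,0,0,0,0],[-0.036,-0.009,0,0,0,0,0],[-0.036,-0.009,0,0,0,0,0]]'
python3 -c "
from h import *;print(status.state()['wrist_force'],tool()[0])"
python3 -m crank '[[-0.001,0,0,0,0,0,0],[-0.002,0,0,0,0,0,0],[-0.003,0,0,0,0,0,0],[-0.004,0,0,0,0,0,0],[-0.005,0,0,0,0,0,0],[-0.006,0,0,0,0,0,0],[-0.007,0,0,0,0,0,0],[-0.008,0,0,0,0,0,0],[-0.009,0,0,0,0,0,0],[-0.010,0,0,0,0,0,0]]'
```

```text
time: 11.48
tool_pos: [488.9, -228.5, 315.2]
orientation: [-0.0, 0.074, 0.997, 0.0]
wrist_force: [-0.9, 0.1, -3.2]
gripper_width: 0.17
grasp_force: 60.0
[-0.89109441  0.12117089 -3.23282991] [ 488.90302082 -228.49495619  315.23074074]
time: 12.32
tool_pos: [498.9, -230.1, 315.3]
orientation: [0.0, 0.074, 0.997, 0.0]
wrist_force: [0.4, -1.1, -2.9]
gripper_width: 0.168
grasp_force: 60.0
```

No contact yet.

```bash
python3 -m crank '[[-0.001,0,0,0,0,0,0],[-0.002,0,0,0,0,0,0],[-0.003,0,0,0,0,0,0],[-0.004,0,0,0,0,0,0],[-0.005,0,0,0,0,0,0],[-0.006,0,0,0,0,0,0],[-0.007,0,0,0,0,0,0],[-0.008,0,0,0,0,0,0],[-0.009,0,0,0,0,0,0],[-0.010,0,0,0,0,0,0]]'
```

```text
time: 13.15
tool_pos: [508.8, -231.6, 315.3]
orientation: [0.0, 0.074, 0.997, 0.0]
wrist_force: [-0.7, 0.0, -4.1]
gripper_width: 0.174
grasp_force: 60.0
```

```bash
python3 -m crank '[[-0.001,0,0,0,0,0,0],[-0.002,0,0,0,0,0,0],[-0.003,0,0,0,0,0,0],[-0.004,0,0,0,0,0,0],[-0.005,0,0,0,0,0,0],[-0.006,0,0,0,0,0,0],[-0.007,0,0,0,0,0,0],[-0.008,0,0,0,0,0,0],[-0.009,0,0,0,0,0,0],[-0.010,0,0,0,0,0,0]]'
```

```text
time: 13.98
tool_pos: [518.7, -233.1, 315.3]
orientation: [-0.0, 0.074, 0.997, 0.0]
wrist_force: [0.5, 0.0, -3.5]
gripper_width: 0.169
grasp_force: 60.0
```

```bash
python3 -m crank '[[-0.001,0,0,0,0,0,0],[-0.002,0,0,0,0,0,0],[-0.003,0,0,0,0,0,0],[-0.004,0,0,0,0,0,0],[-0.005,0,0,0,0,0,0],[-0.006,0,0,0,0,0,0],[-0.007,0,0,0,0,0,0],[-0.008,0,0,0,0,0,0],[-0.009,0,0,0,0,0,0],[-0.010,0,0,0,0,0,0]]'
```

```text
time: 14.82
tool_pos: [527.4, -234.3, 314.8]
orientation: [-0.002, 0.074, 0.997, 0.001]
wrist_force: [-7.6, 1.5, -1.5]
gripper_width: 0.17
grasp_force: 60.0
```

Contact: about 7.5 N. I'll press on carefully.

```bash
python3 -m crank '[[-0.001,0,0,0,0,0,0],[-0.002,0,0,0,0,0,0],[-0.003,0,0,0,0,0,0],[-0.004,0,0,0,0,0,0],[-0.005,0,0,0,0,0,0],[-0.006,0,0,0,0,0,0],[-0.007,0,0,0,0,0,0],[-0.008,0,0,0,0,0,0],[-0.008,0,0,0,0,0,0],[-0.008,0,0,0,0,0,0]]'
python3 -c "
from h import *
print(status.state()['wrist_force'],tool()[1].as_rotvec(),tool()[0])"
```

```text
time: 15.65
tool_pos: [535.1, -235.4, 314.7]
orientation: [-0.003, 0.074, 0.997, 0.001]
wrist_force: [-9.0, 1.8, 0.2]
gripper_width: 0.172
grasp_force: 60.0
[-8.96800773  1.78271921  0.22287908] [-2.32366847e-01 -3.12742016e+00 -2.52737232e-03] [ 535.06944771 -235.43583508  314.66718891]
```

```bash
python3 -m crank '[[-0.0005,0,0,0,0,0,0],[-0.001,0,0,0,0,0,0],[-0.0015,0,0,0,0,0,0],[-0.002,0,0,0,0,0,0],[-0.0025,0,0,0,0,0,0],[-0.003,0,0,0,0,0,0],[-0.0035,0,0,0,0,0,0],[-0.004,0,0,0,0,0,0],[-0.0045,0,0,0,0,0,0],[-0.005,0,0,0,0,0,0]]'
python3 - <<'E'
from h import *
c=optics.camera('top');s=optics.camera('scene');print(status.state()['wrist_force'])
print([(x['centre'],round(x['confidence'],2)) for x in optics.mark_of('top','chip0')])
o=np.hstack([cv2.resize(c['image'][130:280,380:500],(400,500)),cv2.resize(s['image'][140:290,190:310],(400,500))])
cv2.imwrite('pics/p4.png',o[:,:,::-1])
E
```

```text
time: 16.48
tool_pos: [539.7, -236.2, 314.5]
orientation: [-0.003, 0.074, 0.997, 0.001]
wrist_force: [-11.1, 1.4, -1.3]
gripper_width: 0.17
grasp_force: 60.0
[-11.76243607   2.07955512  -1.6878799 ]
[([426.6, 237.9], 0.63), ([431.5, 233.6], 0.39)]
```

View pics/p4.png

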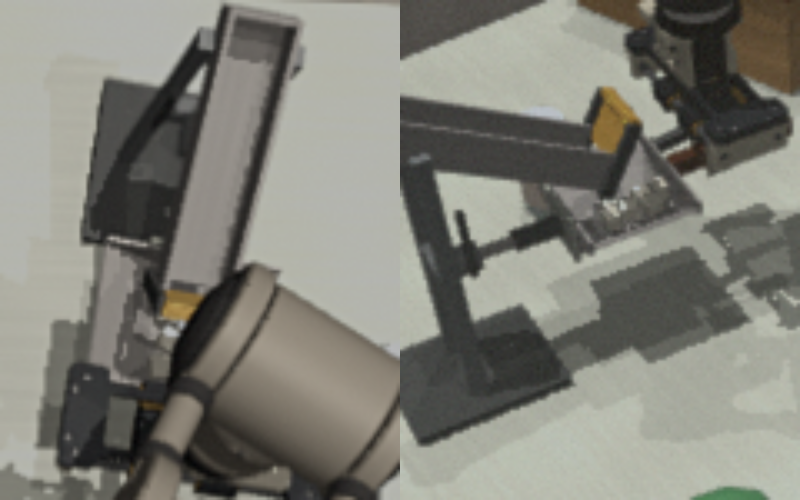

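The chute channel is empty and the chips show in the scoop at crop (635,200). I'll back off slowly.

```bash
python3 -m crank '[[0.003,0,0,0,0,0,0],[0.008,0,0,0,0,0,0],[0.015,0,0,0,0,0,0],[0.024,0,0,0,0,0,0],[0.035,0,0,0,0,0,0],[0.047,0,0,0,0,0,0],[0.059,0,0,0,0,0,0],[0.07,0,0,0,0,0,0],[0.078,0,0,0,0,0,0],[0.082,0,0,0,0,0,0]]'
python3 - <<'E'
from h import *
log()
c=optics.camera('top');s=optics.camera('scene');w=optics.camera('wrist')
st=status.state();print(st['wrist_force'],st['qpos'],tool()[0])
obs=[]
for n,k in(('scene',s),('top',c)):
    m=optics.mark_of(n,'scoop_end'); 
    if m:obs.append((k,m[0]['centre']))
if len(obs)==2:print(tri(obs))
o=np.hstack([cv2.resize(w['image'][240:480],(400,300))[:, :],cv2.resize(s['image'][160:250,200:320],(400,300))])
o2=np.hstack([cv2.resize(c['image'][210:300,380:500],(400,300)),np.zeros((300,400,3),np.uint8)])
cv2.imwrite('pics/p5.png',np.vstack([o,o2])[:,:,::-1])
print([round(x['confidence'],2) for x in optics.find_in('scene','chip0')],[round(x['confidence'],2) for x in optics.find_in('wrist','chip0')])
E
```

```text
time: 17.47
tool_pos: [459.5, -224.2, 315.3]
orientation: [-0.0, 0.074, 0.997, 0.0]
wrist_force: [-0.5, -0.2, -4.0]
gripper_width: 0.17
grasp_force: 60.0
[-0.05423183  0.06823723 -4.5492628 ] [-6.03357580e-01  4.10475208e-01  1.68855507e+00  2.21754756e-04
  1.04174914e+00 -2.02577290e+00] [ 460.4633489  -224.48019999  315.48595197]
(array([ 610.30632518, -250.67452976,  128.00300438]), [np.float64(1.1156412968827345), np.float64(1.347239520388316)])
[] []
```

View pics/p5.png

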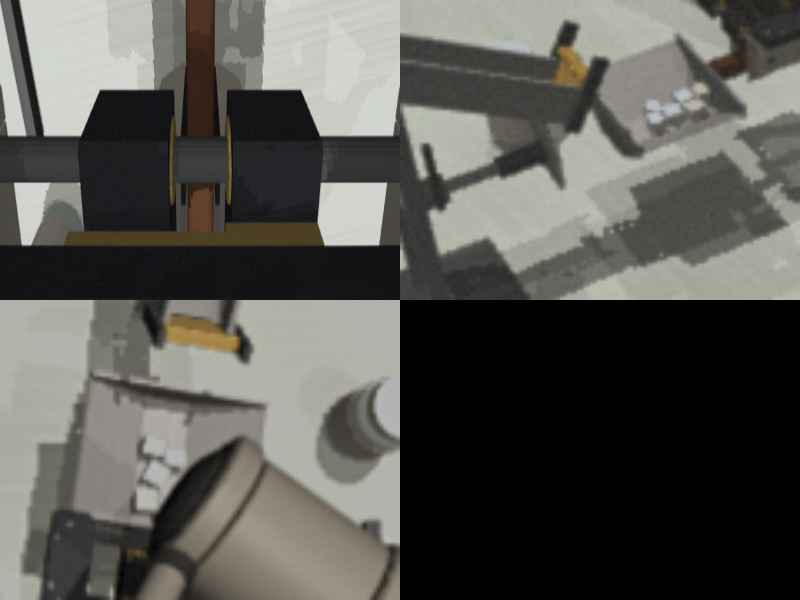

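About six chips lie on the scoop floor at crop (640–705, 85–120), with nothing spilled and the gate shut. Next I'll find a reachable pouring pose.

```bash
cat > ik.py <<'E'
from fk import *
Rq=Ro.from_euler('z',90,degrees=True)
lo=np.array([-2.53,-.77,.04,-1,.28,-3.11]);hi=np.array([2.53,2.02,2.7,4.14,2.66,3.11])
def fit(T):
    def res(x): return np.concatenate([fk(l[0],[x[0],x[1],x[2],x[3],0,T,x[4]])[0]-l[1] for l in D])
    r=least_squares(res,[300,0,400,400,76]);return [*r.x[:4],0,T,r.x[4]],np.abs(r.fun).max()
def ik(P,W,x,s,q0):
    def f(q):
        p,R=fk(q,x,(s,1)); return np.r_[(p-P)/100,((R*Rq).inv()*W).as_rotvec()]
    best=None
    for dq in ([0]*6,[0,0,0,1,0,-1],[0,0,0,-.8,0,1],[0,0,0,2,0,0]):
        r=least_squares(f,np.clip(np.array(q0)+dq,lo+.01,hi-.01),bounds=(lo,hi))
        if best is None or r.cost<best.cost: best=r
    return best
def pour(B,psi,phi,gz,back=99,dy=0):
    W=down(psi,phi); dx=np.array([np.cos(np.radians(psi)),np.sin(np.radians(psi)),0]); n=np.array([-dx[1],dx[0],0])
    G=np.array([B[0],B[1],gz])-back*dx+dy*n
    return G-W.apply([0,0,159.2]),W
E
python3 - <<'E'
from ik import *
np.set_printoptions(precision=2,suppress=True)
c=optics.camera('top');s=optics.camera('scene')
print(at_z(s,(416.4,302.5),140))
b=optics.find_in('top','tumbler')[0]['box'];print(b, at_z(c,((b[0]+b[2])/2,(b[1]+b[3])/2),140))
B=[551,338]
for T in(150,):
    x,e=fit(T);print(T,np.round(x,1),e)
    for s in(1,-1):
        for phi in(80,-80):
            for psi in(-30,0,30,60,90):
                P,W=pour(B,psi,phi,240); r=ik(P,W,x,s,[.5,.4,1.6,.3 ,1.1,-1.5])
                print(s,phi,psi,round(r.cost,4),r.x)
E
```

```text
[555.9  339.05 140.  ]
[157.8, 210.1, 248.3, 296.6] [553.49 334.99 140.  ]
150 [221.9 -11.2 474.6 378.6   0.  150.   76.4] 8.229382094499613
1 80 -30 0.0 [ 0.15  0.45  2.33  2.16  1.19 -2.84]
1 80 0 0.0 [-0.1   0.58  2.01  1.4   1.47 -2.6 ]
1 80 30 0.0 [-0.08  0.81  1.5   1.01  1.87 -2.45]
1 80 60 0.0 [ 0.03  1.12  0.83  0.84  2.37 -2.36]
1 80 90 0.0854 [ 0.14  1.45  0.05  1.07  2.66 -2.06]
1 -80 -30 0.1224 [ 0.75  1.44  0.04 -1.    2.57 -1.06]
1 -80 0 0.0001 [ 0.86  1.15  0.74 -1.    2.28 -0.95]
1 -80 30 0.0172 [ 0.92  0.83  1.38 -1.    1.77 -0.81]
1 -80 60 0.0878 [ 0.81  0.58  2.15  4.14  1.29 -0.3 ]
1 -80 90 0.0 [ 0.55  0.46  2.32  3.76  1.09 -0.21]
-1 80 -30 0.0 [ 0.15  0.45  2.33  4.12  1.19 -2.84]
-1 80 0 0.0858 [-0.06  0.58  1.86 -1.    1.47 -2.39]
-1 80 30 0.0001 [-0.08  0.81  1.49 -1.    1.88 -2.45]
-1 80 60 0.0 [ 0.03  1.12  0.83 -0.84  2.37 -2.36]
-1 80 90 0.0857 [ 0.14  1.44  0.07 -1.    2.66 -2.13]
-1 -80 -30 0.1185 [ 0.76  1.46  0.04  1.19  2.56 -1.23]
-1 -80 0 0.0 [ 0.86  1.15  0.74  1.01  2.28 -0.96]
-1 -80 30 0.0 [ 0.93  0.84  1.44  1.17  1.76 -0.79]
-1 -80 60 0.0 [ 0.88  0.6   1.97  1.62  1.33 -0.58]
-1 -80 90 0.0 [ 0.55  0.46  2.32  2.53  1.09 -0.21]
```

```bash
python3 - <<'E'
from ik import *
P,W=pour([553,337],20,0,242);print(P);goal(P,W)
E
```

```text
[459.97043054 303.14000581 401.2       ]
shift [ 0.0783  0.5216 -0.086 ] turn [ 1.000e-04  1.000e-04 -4.747e-01]
```

```bash
python3 -m crank '[[0.002,0.004,-0.008,0,0,-0.005,0],[0.006,0.014,-0.02,0,0,-0.015,0],[0.01,0.03,-0.033,0,0,-0.03,0],[0.014,0.05,-0.046,0,0,-0.05,0],[0.018,0.073,-0.058,0,0,-0.07,0],[0.022,0.098,-0.069,0,0,-0.09,0],[0.026,0.124,-0.078,0,0,-0.115,0],[0.03,0.15,-0.084,0,0,-0.14,0],[0.034,0.176,-0.086,0,0,-0.165,0],[0.038,0.202,-0.086,0,0,-0.19,0]]'
python3 - <<'E'
from ik import *
P,W=pour([553,337],20,0,242);goal(P,W)
E
```

```text
time: 18.8
tool_pos: [452.1, -17.5, 402.7]
orientation: [0.001, -0.026, 1.0, -0.0]
wrist_force: [0.1, 0.2, -3.8]
gripper_width: 0.168
grasp_force: 60.0
shift [-0.0245  0.3198  0.0015] turn [-0.0006  0.002  -0.2835]
```

```bash
python3 -m crank '[[-0.002,0.026,0.0,0,0,-0.025,0],[-0.004,0.052,0,0,0,-0.05,0],[-0.006,0.078,0,0,0,-0.075,0],[-0.008,0.104,0,0,0,-0.1,0],[-0.01,0.13,0,0,0,-0.125,0],[-0.012,0.156,0,0,0,-0.15,0],[-0.014,0.182,0,0,0,-0.175,0],[-0.016,0.206,0,0,0,-0.195,0],[-0.018,0.226,0,0,0,-0.21,0],[-0.019,0.242,0,0,0,-0.22,0]]'
python3 - <<'E'
from ik import *
P,W=pour([553,337],20,0,242);goal(P,W)
E
```

```text
time: 19.63
tool_pos: [458.7, 225.5, 401.9]
orientation: [0.0, -0.141, 0.99, 0.0]
wrist_force: [-0.7, -0.3, -4.2]
gripper_width: 0.168
grasp_force: 60.0
shift [-0.0229  0.0741  0.0008] turn [ 0.0007  0.0005 -0.0628]
```

```bash
python3 -m crank '[[-0.004,0.015,0,0,0,-0.012,0],[-0.008,0.028,0,0,0,-0.025,0],[-0.012,0.04,0,0,0,-0.037,0],[-0.016,0.051,0,0,0,-0.048,0],[-0.019,0.06,0,0,0,-0.056,0],[-0.021,0.067,0,0,0,-0.06,0],[-0.023,0.072,0,0,0,-0.063,0],[-0.023,0.074,0,0,0,-0.063,0],[-0.023,0.074,0,0,0,-0.063,0],[-0.023,0.074,0,0,0,-0.063,0]]'
python3 -m crank '[[0,-0.003,0,-0.017,0,0,0],[0,-0.006,0,-0.033,0,0,0],[0,-0.009,0.0005,-0.05,0,0,0],[0,-0.012,0.0005,-0.07,0,0,0],[0,-0.015,0.001,-0.09,0,0,0],[0,-0.018,0.001,-0.11,0,0,0],[0,-0.021,0.0015,-0.13,0,0,0],[0,-0.024,0.002,-0.15,0,0,0],[0,-0.0276,0.0024,-0.1667,0,0,0],[0,-0.0276,0.0024,-0.1667,0,0,0]]'
python3 - <<'E'
from ik import *
np.set_printoptions(precision=2,suppress=True)
log();D.append([list(map(float,status.state()[k])) for k in('qpos','tool_pos','orientation')])
q,p,o=D[-1];W=Ro.from_quat([o[1],o[2],o[3],o[0]])
print(np.array(q))
for s in(1,-1): print(s,((fk(q,[0]*7,(s,1))[1]*Rq).inv()*W).as_rotvec(degrees=True))
goal(*pour([553,337],20,0,242)); goal(*pour([553,337],20,10,242))
b=None
for T in range(60,300,20):
    x,e=fit(T); print(T,round(e,1),end=' ')
E
```

```text
time: 20.47
tool_pos: [460.8, 300.9, 401.3]
orientation: [-0.0, -0.173, 0.985, -0.0]
wrist_force: [-0.0, 0.7, -4.2]
gripper_width: 0.172
grasp_force: 60.0
time: 21.3
tool_pos: [470.5, 274.5, 398.7]
orientation: [-0.015, -0.172, 0.981, 0.086]
wrist_force: [0.2, -0.7, -3.3]
gripper_width: 0.17
grasp_force: 60.0
[ 0.34  0.38  1.49  0.18  1.28 -1.63]
1 [-0. -0. -0.]
-1 [-20.11  -1.17   6.12]
shift [0.   0.03 0.  ] turn [ 0.17  0.   -0.  ]
shift [0. 0. 0.] turn [ 0.  0. -0.]
60 14.6 80 11.7 100 8.8 120 7.3 140 8.4 160 9.5 180 10.6 200 11.7 220 12.8 240 13.9 260 15.0 280 17.4
```

Joint 4's sign is now known, and the +80° roll is within range. I'll roll while shifting +35 mm to the side so the chips fall near the bowl's middle.

```bash
python3 -m crank '[[0,-0.0049,0.0008,-0.05,0,0,0],[0,-0.0097,0.0021,-0.1,0,0,0],[0,-0.0146,0.0038,-0.15,0,0,0],[0,-0.0193,0.0059,-0.2,0,0,0],[0,-0.024,0.0084,-0.25,0,0,0],[0,-0.0285,0.0115,-0.3,0,0,0],[0,-0.033,0.0149,-0.35,0,0,0],[0,-0.0372,0.0187,-0.4,0,0,0],[0,-0.0413,0.0229,-0.45,0,0,0],[0,-0.0451,0.0274,-0.5,0,0,0]]'
python3 - <<'E'
from ik import *
goal(*pour([553,337],20,40,242,dy=35));print(status.state()['qpos'].round(2))
s=optics.camera('scene');c=optics.camera('top')
o=np.hstack([cv2.resize(s['image'][180:360,320:500],(400,400)),cv2.resize(c['image'][150:330,140:320],(400,400))])
cv2.imwrite('pics/p6.png',o[:,:,::-1])
E
```

```text
time: 22.13
tool_pos: [483.9, 237.7, 364.1]
orientation: [-0.059, -0.162, 0.925, 0.338]
wrist_force: [0.5, -0.1, -5.0]
gripper_width: 0.169
grasp_force: 60.0
shift [0.0001 0.0018 0.0016] turn [ 0.0011  0.0023 -0.001 ]
[ 0.15  0.43  1.6   0.7   1.34 -2.02]
```

View pics/p6.png

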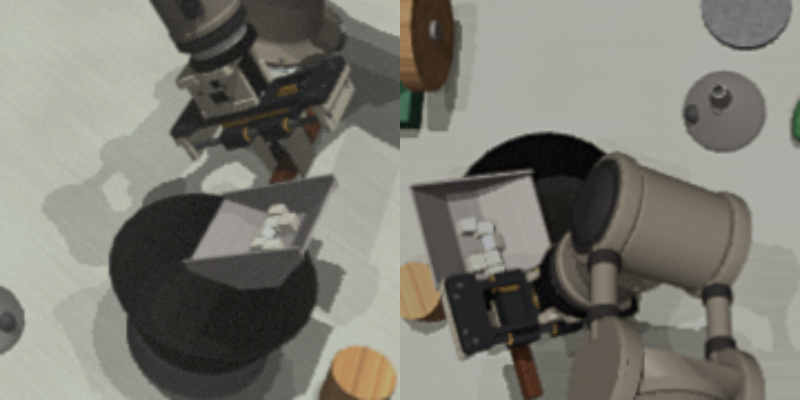

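The scene crop shows all the chips still in the tilted trough, at (275,225), over the bowl. The top crop has the pouring lip near the bowl's middle, at (550,230). I'll go on rolling and shift forward 20 mm.

```bash
python3 -m crank '[[-0.003,-0.0069,0.0002,-0.0417,0,0,0],[-0.006,-0.0139,0.0006,-0.0833,0,0,0],[-0.01,-0.0208,0.0014,-0.125,0,0,0],[-0.014,-0.0276,0.0024,-0.1667,0,0,0],[-0.017,-0.0345,0.0038,-0.2083,0,0,0],[-0.02,-0.0412,0.0054,-0.25,0,0,0],[-0.02,-0.0479,0.0074,-0.2917,0,0,0],[-0.02,-0.0544,0.0096,-0.3333,0,0,0],[-0.02,-0.0609,0.0121,-0.375,0,0,0],[-0.02,-0.0673,0.0149,-0.4167,0,0,0]]'
python3 -m crank '[[0,-0.0069,0.0002,-0.0417,0,0,0],[0,-0.0139,0.0006,-0.0833,0,0,0],[0,-0.0208,0.0014,-0.125,0,0,0],[0,-0.0276,0.0024,-0.1667,0,0,0],[0,-0.0345,0.0038,-0.2083,0,0,0],[0,-0.0412,0.0054,-0.25,0,0,0],[0,-0.0412,0.0054,-0.25,0,0,0],[0,-0.0412,0.0054,-0.25,0,0,0],[0,-0.0412,0.0054,-0.25,0,0,0],[0,-0.0412,0.0054,-0.25,0,0,0]]'
python3 - <<'E'
from ik import *
goal(*pour([553,337],20,80,242,back=79,dy=35));print(status.state()['qpos'].round(2),status.state()['wrist_force'])
s=optics.camera('scene');c=optics.camera('top')
o=np.hstack([cv2.resize(s['image'][180:360,320:500],(400,400)),cv2.resize(c['image'][150:330,140:320],(400,400))])
cv2.imwrite('pics/p7.png',o[:,:,::-1])
E
```

```text
time: 23.07
tool_pos: [517.1, 205.4, 309.6]
orientation: [-0.092, -0.146, 0.831, 0.529]
wrist_force: [-0.2, 0.1, -3.5]
gripper_width: 0.168
grasp_force: 60.0
time: 23.9
tool_pos: [521.1, 193.8, 270.6]
orientation: [-0.11, -0.133, 0.755, 0.632]
wrist_force: [0.6, 0.6, -4.1]
gripper_width: 0.17
grasp_force: 60.1
shift [ 0.0001 -0.0006  0.002 ] turn [-0.002   0.0016  0.0011]
[-0.02  0.73  1.65  1.18  1.69 -2.43] [ 0.61702212  0.64588096 -4.12819932]
```

View pics/p7.png

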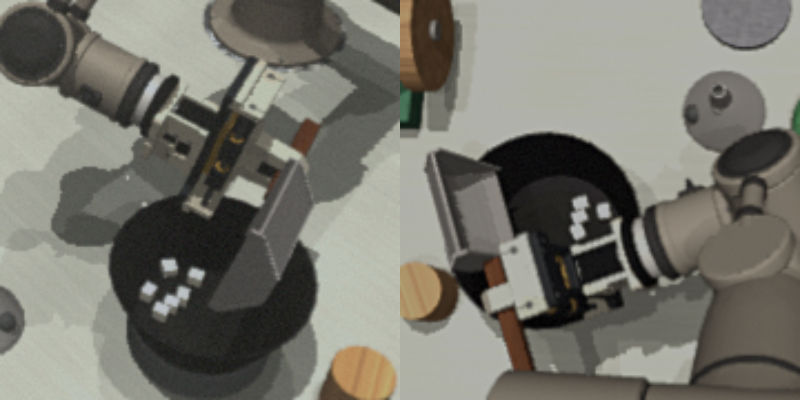

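The scene crop shows all six chips in the bowl, at about (149–196, 266–312), and the scoop empty. I'll roll back level.

```bash
python3 -m crank '[[0,0.0111,0.0004,0.0667,0,0,0],[0,0.0222,0.0015,0.1333,0,0,0],[0,0.0331,0.0035,0.2,0,0,0],[0,0.0439,0.0062,0.2667,0,0,0],[0,0.0544,0.0096,0.3333,0,0,0],[0,0.0648,0.0138,0.4,0,0,0],[0,0.0747,0.0186,0.4667,0,0,0],[0,0.0844,0.0242,0.5333,0,0,0],[0,0.0936,0.0304,0.6,0,0,0],[0,0.1023,0.0372,0.6667,0,0,0]]'
python3 -m crank '[[0,0.0111,0.0004,0.0667,0,0,0],[0,0.0222,0.0015,0.1333,0,0,0],[0,0.0331,0.0035,0.2,0,0,0],[0,0.0439,0.0062,0.2667,0,0,0],[0,0.0544,0.0096,0.3333,0,0,0],[0,0.0648,0.0138,0.4,0,0,0],[0,0.0747,0.0186,0.4667,0,0,0],[0,0.0844,0.0242,0.5333,0,0,0],[0,0.0936,0.0304,0.6,0,0,0],[0,0.1023,0.0372,0.6667,0,0,0]]'
python3 - <<'E'
from ik import *
C={};obs={}
for n in('scene','top'):
    C[n]=optics.camera(n)
    for l in('scoop_end','scoop','scoop_grip'):
        m=optics.mark_of(n,l)
        if m: obs.setdefault(l,[]).append((C[n],m[0]['centre']))
for l in obs: print(l,[ *tri(obs[l])] if len(obs[l])==2 else 0)
goal(*pour([553,337],20,0,242,back=79,dy=35))
P=np.array([500,12,300.]);W=down(-10);goal(P,W)
print(tool()[0])
E
```

```text
time: 24.83
tool_pos: [502.0, 244.8, 365.2]
orientation: [-0.058, -0.162, 0.926, 0.335]
wrist_force: [-0.9, 0.5, -3.4]
gripper_width: 0.167
grasp_force: 60.0
time: 25.67
tool_pos: [466.9, 341.3, 402.0]
orientation: [-0.0, -0.173, 0.985, -0.001]
wrist_force: [-0.3, -0.3, -3.7]
gripper_width: 0.175
grasp_force: 60.0
scoop_end [array([612.49267766, 396.03962847, 222.14846971]), [np.float64(0.3244348137610064), np.float64(0.2956660542544574)]]
scoop [array([592.75675309, 388.71420512, 102.97923071]), [np.float64(11.357370336092881), np.float64(10.419514152219016)]]
scoop_grip [array([451.16494026, 333.88232207, 239.41317968]), [np.float64(1.3317814337396308), np.float64(1.3899670246473255)]]
shift [0.0002 0.0031 0.0001] turn [ 0.0011 -0.0005 -0.0032]
shift [ 0.081  -0.3195  0.101 ] turn [ 0.0009 -0.0008  0.4968]
[468.05049084 339.97702108 401.32083257]
```

```bash
python3 -m crank '[[0.003,-0.012,0,0,0,0.02,0],[0.009,-0.036,0,0,0,0.06,0],[0.017,-0.068,0,0,0,0.11,0],[0.026,-0.102,0,0,0,0.165,0],[0.035,-0.137,0,0,0,0.22,0],[0.044,-0.172,0,0,0,0.275,0],[0.053,-0.207,0,0,0,0.33,0],[0.062,-0.24,0.01,0,0,0.38,0],[0.07,-0.27,0.025,0,0,0.43,0],[0.076,-0.29,0.04,0,0,0.47,0]]'
python3 -c "
from ik import *;goal([497,23.6,210],down(-10));print(tool()[0])"
```

```text
time: 26.9
tool_pos: [494.7, 38.6, 361.5]
orientation: [0.001, 0.076, 0.997, -0.0]
wrist_force: [-0.1, 0.3, -3.5]
gripper_width: 0.172
grasp_force: 60.0
shift [-0.0043 -0.0145  0.1515] turn [-0.0002  0.002   0.0222]
[494.67002803  38.63042872 361.53526029]
```

```bash
python3 -m crank '[[-0.001,-0.004,0.012,0,0,0.005,0],[-0.002,-0.008,0.032,0,0,0.012,0],[-0.003,-0.012,0.056,0,0,0.018,0],[-0.0043,-0.0145,0.08,0,0,0.0222,0],[-0.0043,-0.0145,0.102,0,0,0.0222,0],[-0.0043,-0.0145,0.12,0,0,0.0222,0],[-0.0043,-0.0145,0.135,0,0,0.0222,0],[-0.0043,-0.0145,0.145,0,0,0.0222,0],[-0.0043,-0.0145,0.1515,0,0,0.0222,0],[-0.0043,-0.0145,0.1515,0,0,0.0222,0]]'
python3 -m crank '[[0,0,0.001,0,0,0,0],[0,0,0.002,0,0,0,0],[0,0,0.003,0,0,0,0],[0,0,0.004,0,0,0,0],[0,0,0.005,0,0,0,0],[0,0,0.006,0,0,0,0],[0,0,0.007,0,0,0,0],[0,0,0.008,0,0,0,0],[0,0,0.009,0,0,0,0],[0,0,0.0095,0,0,0,0]]'
```

```text
time: 27.73
tool_pos: [496.8, 26.8, 209.1]
orientation: [-0.001, 0.085, 0.996, 0.0]
wrist_force: [-0.1, -0.1, -2.6]
gripper_width: 0.17
grasp_force: 60.0
time: 28.57
tool_pos: [497.0, 27.3, 200.2]
orientation: [-0.0, 0.084, 0.996, 0.0]
wrist_force: [-0.5, 0.7, -3.6]
gripper_width: 0.171
grasp_force: 60.0
```

```bash
python3 -m crank '[[0,0,0.0004,0,0,0,0],[0,0,0.0008,0,0,0,0],[0,0,0.0012,0,0,0,0],[0,0,0.0016,0,0,0,0],[0,0,0.002,0,0,0,0],[0,0,0.0022,0,0,0,0],[0,0,0.0024,0,0,0,0],[0,0,0.0024,0,0,0,0],[0,0,0.0024,0,0,0,0],[0,0,0.0024,0,0,0,0]]'
```

```text
time: 29.4
tool_pos: [497.0, 27.3, 198.3]
orientation: [0.0, 0.084, 0.996, 0.0]
wrist_force: [-3.8, 1.3, 6.0]
gripper_width: 0.172
grasp_force: 60.0
```

The scoop is resting on the bench. I'll release it and retreat straight up.

```bash
python3 -m crank '[[0,0,-0.0004,0,0,0,0.25],[0,0,-0.0004,0,0,0,0.35],[0,0,-0.0004,0,0,0,0.6],[0,0,-0.0004,0,0,0,0.6],[0,0,-0.0004,0,0,0,0.6],[0,0,-0.0004,0,0,0,0.6],[0,0,-0.0004,0,0,0,0.6],[0,0,-0.0004,0,0,0,0.6],[0,0,-0.0004,0,0,0,0.6],[0,0,-0.0004,0,0,0,0.6]]' 10
python3 -m crank '[[0,0,-0.005,0,0,0,0.6],[0,0,-0.02,0,0,0,0.6],[0,0,-0.045,0,0,0,0.6],[0,0,-0.075,0,0,0,0.6],[0,0,-0.105,0,0,0,0.6],[0,0,-0.13,0,0,0,0.6],[0,0,-0.145,0,0,0,0.6],[0,0,-0.15,0,0,0,0.6],[0,0,-0.15,0,0,0,0.6],[0,0,-0.15,0,0,0,0.6]]'
python3 -c "
from h import *
s=optics.camera('scene');cv2.imwrite('pics/end.png',s['image'][:,:,::-1]);print(status.state()['wrist_force'])"
```

```text
time: 30.23
tool_pos: [497.1, 27.3, 198.3]
orientation: [0.0, 0.084, 0.996, 0.0]
wrist_force: [-0.2, 1.0, 0.3]
gripper_width: 0.602
grasp_force: 0.0
time: 31.07
tool_pos: [496.7, 27.3, 347.7]
orientation: [-0.0, 0.084, 0.996, 0.0]
wrist_force: [-0.1, 0.1, 0.1]
gripper_width: 0.6
grasp_force: 0.0
[-0.51309033  0.05814459 -0.25101195]
```

View pics/end.png

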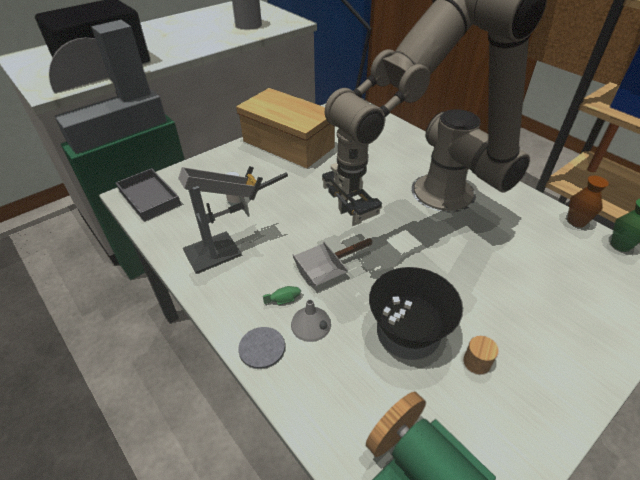

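The scoop stands upright and empty at (320,265). The chips are in the bowl at about (398,308), nothing else has moved, and the gripper is clear.

```bash
python3 -c "
from workcell import hand_in;print(hand_in())"
```

```text
the job is handed in; nothing more can be done
None
```

The job is done and handed in at about 31 s: all six chips are in the tumbler's bowl, the empty scoop is back upright on the bench, nothing was spilled, and in the last picture the other things stand where they were.

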